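# Hold the drawer divider over its housing

## Task

Swing the blue hold-down's arm with the red grip up until it stands roughly upright, clear of the empty housing in the drawer box. Then pick up the dark divider and carry it across to the empty housing, and finish holding it there in the gripper, upright, its ends lined up over the two slots and its lower edge about 1 cm above the drawer's rim, so that I can brush glue into the slots. Don't lower it into the drawer or let go, don't bump the divider against anything on the way, and leave the rest of the bench as it is.

Things in the scene. Friction and masses are not known exactly. Their poses are not given: they have to be found in the camera images.
- divider: The dark brown wooden divider to be held: a plain board 18 mm thick (its x), 176 mm long (its y), 50 mm high (its z), about 0.11 kg, standing loose on its long edge on the bench, among two pale shorter boards. Origin: centre of its lower face. Either end may go to either side.
- slot (a point): The target: centre of the drawer's empty housing, at rim height (62 mm above the bench). x: across the housing, y: along it, towards the hold-down; z up. It is a pair of facing slots, one in each long wall, 21 mm wide in x, cut from y = +-80 to +-90 mm, open at the top. It may be any of the drawer's three housings; the other two hold pale dividers.
- lever (a joint): Angle of the hold-down's arm, rad: 0 = level, lying across the empty housing (from the hinge towards the slot's -y); grows as the arm is raised; 1.57 = upright; stop at 1.75. It starts between 0 and 0.35. Stiff hinge: the arm stays where it is left (about 2 to 3 N at the grip to move it).
- lever_grip (a point): Centre of the red grip at the end of the hold-down's arm, 118 mm from the hinge: a block 16 mm wide (along the slot's x), 34 mm long (along the arm), 16 mm thick. The arm itself is a steel bar 12 x 12 mm with a rubber foot beneath it halfway, reaching 26 mm off its middle. The grip ends 17 mm beyond this point. Axes turn with the arm: y points from the grip to the hinge, x along the hinge.
- lever_hinge (a point): Hinge of the hold-down's arm, at slot x = 0, y = +150 mm, 38 mm above the rim (100 mm above the bench). Its axes are those of slot; the hinge axis is x.
- head: The blue hold-down head, fixed on the jig's left (+y) rail: block 36 x 34 mm at slot y = 139 to 173 mm, up to 113 mm above the bench with its two cheeks. Origin: at the bench, straight below slot, same axes.
- jig: Fixed base board (300 x 290 x 12 mm) carrying an open drawer box of pale wood 260 mm long (x), 196 mm wide (y), rim 62 mm above the bench, walls 18 mm (long sides) and 14 mm (ends). Origin: at the bench, below the centre of the drawer box. Three housings, at x = -70, 0, 70 mm. Turned by up to 0.2 rad.
- fitted1: Pale divider already fitted in one of the housings, fixed, 18 x 176 x 50 mm, top flush with the rim. Origin: at the bench, below its centre.
- fitted2: The other fitted pale divider, the same.
- mitre_box: Plywood mitre box standing fixed between the loose boards and the drawer: a channel 320 mm long (x), 80 mm wide (y), 85 mm high, walls 15 mm. Origin: at the bench, below its centre.
- offcut1: Pale plywood board on edge beside the divider, 18 x 130 x 50 mm. Bystander. Origin: centre of its underside.
- offcut2: Pale wooden board on edge beside the divider, 18 x 105 x 50 mm. Bystander. Origin: centre of its underside.
- glue: White and yellow glue bottle, 56 mm across, 160 mm high. Bystander. Origin: centre of its underside.
- try_square: Try square lying flat, about 160 x 110 mm, 18 mm high. Bystander. Origin: under the middle of its wooden stock.
- screwdriver: Red-handled screwdriver lying on the bench. Bystander. Origin: on its underside.
- jar: Amber glass jar with steel lid, 70 mm across, 90 mm high. Bystander. Origin: centre of its underside.
- sanding_block: Orange sanding block, 110 x 65 x 30 mm. Bystander. Origin: centre of its underside.
There are look-alikes about, which are no part of the job. What is shaped like the divider but purple is not meant.

How it is judged:
By the outcome, as a careful person would: the job done as asked, in the order asked, and still so for the second after the job is handed in, while the arm keeps its last pose, push and grip.
It also fails if it takes over 64 s, if anything falls off the work surface, if the arm or the gripper's body presses on something with over 40 N, if the wrist force passes 120 N, or if a joint passes its speed limit or range.

## Robot

A 6-joint arm with a two-finger parallel gripper is mounted at the origin on the work surface. World frame = base frame: x ahead of the robot, y to its left, z up, the work surface at z = 0. Lengths are in m, angles in rad, forces in N, time in s.
With the tool pointing down it reaches from about 0.325 to 0.775 m from the base axis. Payload 5.5 kg.
Tool frame: the origin (TCP) lies between the finger pads; the fingertips stand 11 mm ahead of it and the grasp point (between the pads) lies 8 mm behind it (manip.nose_length is the distance from the TCP to the fingertips, in m); z points along the fingers, y is the line along which they close (so a half turn about z gives the same grasp; the last joint's range is limited). The gripper opens to 85 mm and grips with 20 to 120 N. Pads are 22 mm wide; open, the fingers measure 114 mm over their backs; the gripper's body (76 mm by 85 mm) begins 54 mm behind the grasp point. The pads swing forward as they close: fully open they stand 13 mm farther back than shut.
Start: joints at [1.067, 0.091, 1.231, -0, 1.82, -0.057], TCP at [0.259, 0.541, 0.216] pointing down, gripper open.
Joint ranges: [-2.87, 2.87], [-0.86, 2.18], [0.17, 2.46], [-1.51, 4.65], [0.06, 2.69], [-2.65, 2.65]. Speed limits (rad/s): [2.57, 2.57, 3.01, 3.14, 3.14, 3.14].

## Interface

Orientations are given as a unit quaternion [w, x, y, z].
In Python, from rig import status, cams, manip gives the robot as it stands. The module is installed in compiled form; this text tells all that it offers.
- The arm moves only by the shell command python3 -m jog 'ROWS'. ROWS is text: rows parted by semicolons, each of 5 numbers parted by spaces: the shift along the world's x, y, z in cm, then the turn about the world's z in degrees, then the opening, from 0 (shut) to 1 (fully open). A call has 1 to 20 rows; each row is the pose to reach, as a shift and turn from the pose commanded when the call began; what a row does not reach only later rows make up. A row lasts 1/12 s, in which the tool goes at most 41.7 mm and 7.16 degrees, less where a joint would pass 70% of its speed; a pose out of reach is approached as far as the arm can. A call with a gripper value outside its range is refused whole. The fingers move at their own pace and stop on an object; the grip force is fixed at half the most. Time passes only in rows, so rows that repeat a pose let the fingers close. It gives the time, the measured TCP pose, the force, the opening and the grip force at its end, in the units of the state.
- status.read_state(): the state, without advancing time (a new reading comes with each control period).
- cams.camera(name): name is "scene" or "top"; returns a dict with "frame" (480x640x3 uint8, red, green, blue), "z_map" (480x640 float32, m along the optical axis (not along the pixel's ray), 0 where there is no reading), "fx", "fy", "cx", "cy" (pixels), "world_from_camera" (4x4, takes a point from camera to world coordinates). Camera axes: x right, y down, z forward; pixel columns grow to the right and rows downward; lengths in m; the calibration is good to about 2 mm. A picture is of the moment at which its call begins.
- manip.hand_in(): hands the job in; it is judged then, once.
The state is a dict: "clock": time; "joint_pos": joint angles; "dq": joint speeds; "tau": joint torques, N m; "eef_pos": TCP position; "ee_rot": TCP orientation; "ft_force": force on the tool from outside, world axes, zero at the start; "ft_torque": the same for the moment, N m; "opening": opening from 0.0 (shut) to 1.0 (fully open); "grip_force": force on a finger pad.
Only numpy, scipy, OpenCV 4.12 (cv2) and the standard library are available. Lean on these libraries where they do the work, as an engineer would, in place of code of your own. Each camera call takes 0.05 s, during which the arm holds its last target. There are 200 camera calls.

## Working session

There is one attempt and no reset: what is moved stays moved. The work goes in short steps, Python scripts to look and compute and a shell command to move; the robot and the scene stay as the last step left them, time stands still between calls to the robot, and variables do not carry over. Pictures are saved under pics/ and viewed, at most 10 in all, crops included, and the job is handed in when it is done.

```bash
mkdir -p pics
python3 - <<'E'
from rig import status,cams
import cv2,numpy as np
print(status.read_state())
for n in("top","scene"):
    c=cams.camera(n);cv2.imwrite(f"pics/{n}0.png",c["frame"][:,:,::-1]);np.savez(f"{n}0.npz",**c)
    print(n,c["fx"],c["cx"],c["cy"],np.round(c["world_from_camera"],3))
E
```

```text
{'clock': 0.0, 'joint_pos': array([ 1.06731315e+00,  9.18455115e-02,  1.23188576e+00, -1.03865473e-05,
        1.81977839e+00, -5.67121868e-02]), 'dq': array([ 7.74366495e-05,  5.00596485e-04, -6.50326439e-04,  1.02071415e-04,
        4.20620708e-04,  2.47186319e-03]), 'tau': array([-1.66371632e-03, -4.58731914e+01, -4.18033004e+01, -1.99919032e-05,
        1.14358854e-02, -1.12324400e-05]), 'eef_pos': array([0.25909702, 0.54083427, 0.21485895]), 'ee_rot': array([-2.60139876e-04,  2.21533402e-01,  9.75152313e-01, -9.22541565e-04]), 'ft_force': array([ 0.6603758 , -0.81372671,  0.26060428]), 'ft_torque': array([ 0.01019688,  0.01316689, -0.07031012]), 'grip_force': 0.0, 'opening': 0.9994385440656203}
top 470.99140553157036 312.5581644450294 242.61469141771133 [[ 0.019 -0.997  0.069  0.484]
 [-1.    -0.018  0.013  0.096]
 [-0.012 -0.069 -0.998  1.182]
 [ 0.     0.     0.     1.   ]]
scene 621.207430969411 320.83948594878507 237.71594389382784 [[-0.799  0.423 -0.427  1.226]
 [ 0.601  0.543 -0.587  1.037]
 [-0.017 -0.725 -0.688  1.192]
 [ 0.     0.     0.     1.   ]]
```

View pics/top0.png

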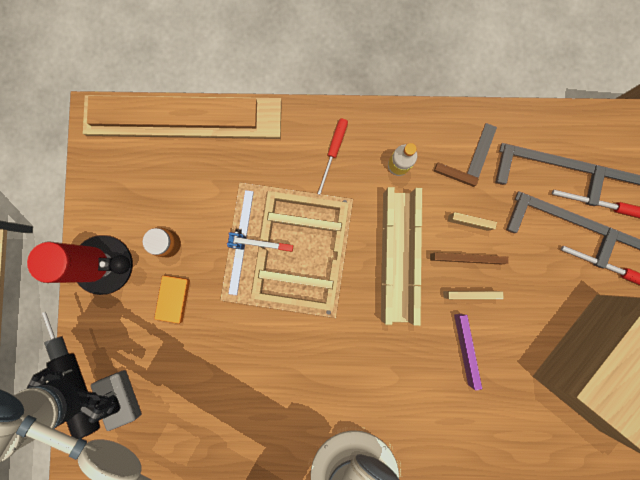

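View pics/scene0.png

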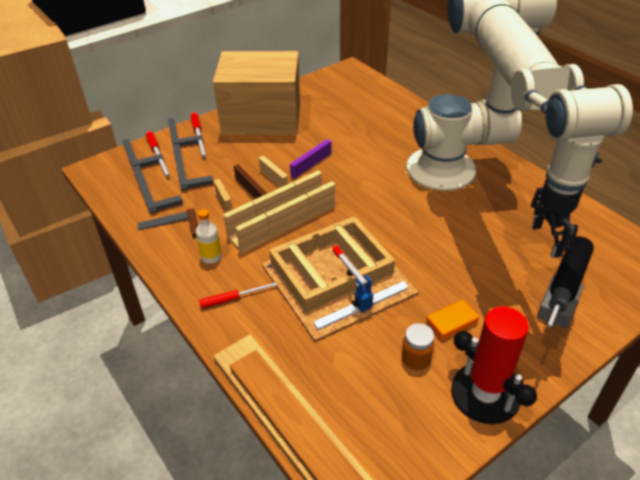

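The dark brown board at top (469,258) has the divider's colour and length. The other candidates are the purple board (468,352), which is excluded, the two short pale boards (474,220) and (475,295), and the try-square stock (456,174), which is too short and flat. The empty housing is the middle one (300,250), with the hold-down arm lying over it and its red grip at (285,247).

```bash
cat > h.py <<'E'
import numpy as np,cv2
def cloud(c):
    z=c["z_map"];v,u=np.mgrid[:480,:640]
    p=np.stack([(u-c["cx"])/c["fx"]*z,(v-c["cy"])/c["fy"]*z,z,np.ones_like(z)],-1)@np.asarray(c["world_from_camera"]).T
    P=p[...,:3].astype(float);P[z==0]=np.nan;return P
def hsv(c): return cv2.cvtColor(np.ascontiguousarray(c["frame"]),cv2.COLOR_RGB2HSV).astype(int)
def rect(Q):
    (cx,cy),(w,h),a=cv2.minAreaRect((Q[:,:2]*1000).astype(np.float32))
    if w<h:w,h,a=h,w,a+90
    return f"n{len(Q)} c=({cx:.1f},{cy:.1f}) L={w:.1f} W={h:.1f} longdir={((a+90)%180)-90:.1f}deg z={np.median(Q[:,2])*1000:.1f} ({np.percentile(Q[:,2],5)*1000:.1f}..{np.percentile(Q[:,2],95)*1000:.1f})"
E
python3 - <<'E'
from h import *
for n in("top","scene"):
    c=dict(np.load(f"{n}0.npz"));P=cloud(c);H=hsv(c);x,y,z=P[...,0],P[...,1],P[...,2]
    def box(x0,x1,y0,y1,z0,z1): return (x>x0)&(x<x1)&(y>y0)&(y<y1)&(z>z0)&(z<z1)
    print(n)
    reg=box(.3,.75,-.45,-.1,.04,.06)
    k,l,s,ce=cv2.connectedComponentsWithStats(reg.astype(np.uint8))
    for i in range(1,k):
        if s[i,4]>40: print(' loose',ce[i].round(),np.median(c["frame"][l==i],0),rect(P[l==i]))
    mb=box(.3,.75,-.2,.0,.075,.095);print(' mitre',rect(P[mb]))
    jg=box(.3,.75,.0,.32,.056,.068)&(H[...,1]<140);print(' rim',rect(P[jg]))
    red=((H[...,0]<8)|(H[...,0]>172))&(H[...,1]>150)&box(.3,.75,.05,.35,.05,.25);print(' red',rect(P[red]),P[red].mean(0).round(4))
    bl=(abs(H[...,0]-110)<12)&(H[...,1]>120)&box(.3,.75,.05,.35,.03,.25);print(' blue',rect(P[bl]))
    bar=box(.3,.75,.05,.35,.075,.25)&~red&~bl;print(' bar',rect(P[bar]))
    if n=="top":
        cv2.imwrite("pics/crop1.png",cv2.resize(c["frame"][180:400,220:540,::-1],(800,550),interpolation=cv2.INTER_CUBIC))
E
```

```text
top
 loose [412. 209.] [113.  88.  60.] n62 c=(648.8,-127.1) L=88.6 W=6.1 longdir=2.6deg z=49.6 (42.0..59.4)
 loose [474. 220.] [216. 187. 131.] n353 c=(623.8,-277.8) L=106.9 W=18.8 longdir=77.7deg z=47.7 (43.1..51.5)
 loose [412. 257.] [113.  89.  60.] n98 c=(534.9,-126.1) L=130.0 W=2.0 longdir=-0.5deg z=50.7 (41.2..59.0)
 loose [471. 258.] [133.  87.  53.] n565 c=(533.3,-268.0) L=174.6 W=18.2 longdir=87.9deg z=48.1 (44.4..51.8)
 loose [411. 305.] [113.  88.  60.] n64 c=(419.5,-125.3) L=87.1 W=2.0 longdir=-0.8deg z=49.7 (40.4..57.8)
 loose [475. 295.] [216. 198. 146.] n439 c=(445.6,-278.3) L=129.7 W=16.9 longdir=-88.8deg z=47.8 (44.3..51.7)
 loose [467. 336.] [182. 110. 187.] n350 c=(348.5,-259.3) L=98.4 W=19.6 longdir=11.8deg z=47.8 (43.5..51.3)
 mitre n1954 c=(562.2,-101.6) L=374.0 W=81.4 longdir=-0.5deg z=82.8 (78.1..86.7)
 rim n3291 c=(548.9,179.1) L=271.4 W=260.5 longdir=82.6deg z=60.3 (57.1..63.9)
 red n95 c=(547.8,172.8) L=32.2 W=15.6 longdir=83.2deg z=106.4 (102.7..109.8) [0.5476 0.1723 0.1064]
 blue n98 c=(563.6,294.9) L=33.1 W=31.1 longdir=-7.2deg z=72.2 (65.3..112.3)
 bar
[... 342 characters left out ...]
=(535.2,-271.3) L=181.5 W=25.4 longdir=88.9deg z=50.0 (42.5..54.8)
 loose [222. 191.] [234. 178.  91.] n175 c=(624.6,-280.1) L=109.7 W=21.7 longdir=78.5deg z=49.5 (42.2..55.0)
 loose [272. 205.] [128.  91.  52.] n544 c=(535.4,-129.1) L=321.2 W=20.5 longdir=-1.8deg z=50.4 (41.7..59.0)
 mitre n1387 c=(561.5,-102.6) L=375.5 W=93.8 longdir=-1.0deg z=83.9 (76.4..89.4)
 rim n770 c=(549.0,183.0) L=264.3 W=162.7 longdir=83.2deg z=62.0 (57.4..66.0)
 red n67 c=(547.8,172.0) L=40.0 W=17.0 longdir=81.7deg z=107.7 (101.4..112.9) [0.5496 0.1731 0.1075]
 blue n357 c=(566.7,299.5) L=36.8 W=32.1 longdir=3.8deg z=68.9 (36.0..111.1)
 bar n317 c=(562.7,232.6) L=150.8 W=33.7 longdir=87.8deg z=104.0 (79.4..110.5)
```

View pics/crop1.png

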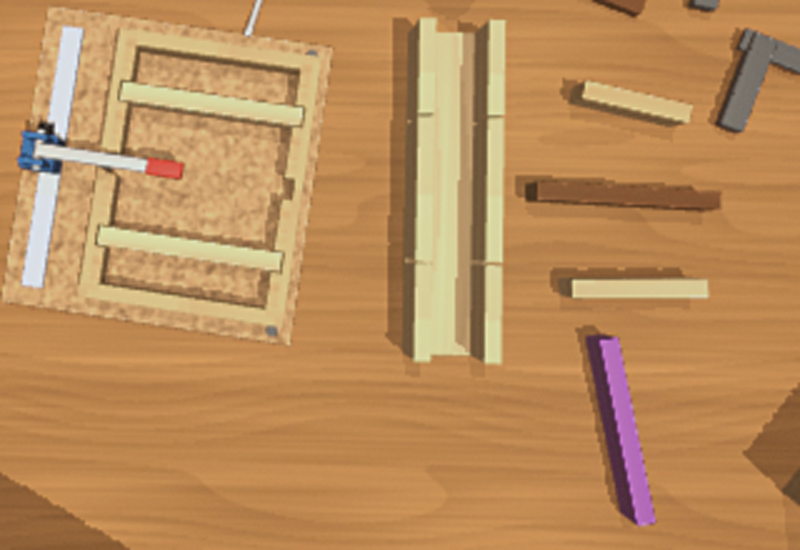

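The crop confirms that the dark board at crop (620,195) is the divider. The purple one at (622,430) isn't meant. The middle housing at crop (200,177) is empty. Next I'll measure the jig precisely.

Run:
```python
from h import *
for n in("top","scene"):
    c=dict(np.load(f"{n}0.npz"));P=cloud(c);H=hsv(c);x,y,z=P[...,0],P[...,1],P[...,2]
    # frame guess
    a=np.radians(-6.9);ex=np.array([np.cos(a),np.sin(a)]);ey=np.array([-ex[1],ex[0]])
    d=P[...,:2]-np.array([.549,.18]);sx=d@ex;sy=d@ey
    rim=(z>.053)&(z<.071)&(abs(sx)<.15)&(abs(sy)<.112)
    print(n,'rim',rect(P[rim]))
    for s in(1,-1):
        f=rim&(abs(sx-s*.07)<.02)&(abs(sy)<.072);print(' fitted',rect(P[f]), 'mean',(P[f].mean(0)*1000).round(1))
    red=((H[...,0]<8)|(H[...,0]>172))&(H[...,1]>150)&(abs(sx)<.06)&(abs(sy)<.15)&(z>.08)
    v,u=np.nonzero(red);print(' red px',u.mean().round(1),v.mean().round(1))
    bar=(z>.085)&(abs(sx)<.06)&(abs(sy)<.16)&(H[...,1]<80)
    Q=P[bar];print(' bar',rect(Q))
    t=np.polyfit(sy[bar|red],z[bar|red],1);print(' slope',np.arctan(-t[0]), np.polyfit(sy[bar|red],sx[bar|red],1))
```

```text
top rim n2573 c=(548.6,179.4) L=261.1 W=222.5 longdir=-6.9deg z=60.2 (56.4..63.9)
 fitted n482 c=(615.8,165.3) L=131.1 W=39.6 longdir=81.3deg z=60.2 (56.8..63.9) mean [618.  171.9  60.3]
 fitted n486 c=(477.3,182.9) L=132.7 W=39.4 longdir=81.6deg z=60.1 (56.8..63.4) mean [479.6 190.   60.1]
 red px 285.6 246.9
 bar n270 c=(562.6,246.3) L=113.3 W=34.7 longdir=89.6deg z=104.1 (99.8..108.1)
 slope 0.017754695086723515 [ 0.01464827 -0.00048166]
scene rim n2048 c=(548.9,180.0) L=264.5 W=223.4 longdir=-6.7deg z=61.6 (54.8..66.1)
 fitted n400 c=(617.9,166.1) L=132.5 W=39.5 longdir=83.3deg z=61.8 (55.1..65.9) mean [619.8 177.2  61.4]
 fitted n381 c=(476.0,184.5) L=133.3 W=38.9 longdir=80.8deg z=61.2 (55.1..65.6) mean [481.2 193.1  61. ]
 red px 336.8 250.1
 bar n234 c=(563.3,248.0) L=119.8 W=33.1 longdir=87.5deg z=104.7 (95.7..110.5)
 slope 0.03188756786234353 [0.00800239 0.00127594]
```

Run:
```python
from h import *
for n in("top","scene"):
    c=dict(np.load(f"{n}0.npz"));P=cloud(c);H=hsv(c);x,y,z=P[...,0],P[...,1],P[...,2]
    a=np.radians(-6.9);ex=np.array([np.cos(a),np.sin(a)]);ey=np.array([-ex[1],ex[0]])
    o=np.array([.544,.141]);d=P[...,:2]-o;sx=d@ex;sy=d@ey
    rim=(z>.05)&(z<.072)&(abs(sx)<.15)&(abs(sy)<.112)
    k,l,s,_=cv2.connectedComponentsWithStats(rim.astype(np.uint8));rim=l==1+np.argmax(s[1:,4])
    print(n,'rim',rect(P[rim]))
    w=rim&(abs(sx)<.1)
    print(' wall -y outer',np.percentile(sy[w],[.5,2]), '+y',np.percentile(sy[w],[98,99.5]),'x',np.percentile(sx[rim],[.5,99.5]))
    for s in(1,-1):
        f=rim&(abs(sx-s*.07)<.025)&(abs(sy)<.072);p=np.polyfit(sy[f],sx[f],1);print(' fitted sx, angle',p[1].round(4),-6.9-np.degrees(p[0]))
    red=((H[...,0]<8)|(H[...,0]>172))&(H[...,1]>150)&(abs(sx)<.06)&(sy<.1)&(z>.08)
    print(' red s:',sx[red].mean(),sy[red].min(),sy[red].max(),z[red].mean())
    bar=(z>.085)&(abs(sx)<.012)&(sy>.06)&(sy<.125)
    b=bar|red;t=np.polyfit(sy[b],z[b],1);print(' slope',np.arctan(-t[0]),'bar sx',sx[bar].mean())
    bl=(abs(H[...,0]-110)<12)&(H[...,1]>120)&(z>.09)&(abs(sx)<.05);print(' blue',sx[bl].min(),sx[bl].max(),sy[bl].min(),sy[bl].max())
```

```text
top rim n3439 c=(544.0,141.8) L=260.4 W=196.5 longdir=-7.6deg z=60.1 (56.0..63.7)
 wall -y outer [-0.09706047 -0.09591896] +y [0.09736281 0.09853156] x [-0.12975827  0.1295966 ]
 fitted sx, angle 0.0693 -7.332622316597376
 fitted sx, angle -0.0701 -7.438451239909465
 red s: -0.00018979117999400966 0.01586993473714138 0.04809956496343895 0.10635592935782621
 slope 0.028368077581991377 bar sx 0.0004366477551133983
 blue -0.013649550143475398 0.015114079967228737 0.14299053425810065 0.16430367937058016
scene rim n2906 c=(543.6,139.3) L=264.0 W=209.5 longdir=-7.4deg z=61.1 (51.9..65.9)
 wall -y outer [-0.10088911 -0.09778072] +y [0.09877306 0.10061974] x [-0.13044583  0.13099883]
 fitted sx, angle 0.0718 -7.182758281168992
 fitted sx, angle -0.0679 -7.273165181092996
 red s: 0.0017194989381190452 0.01133097898862157 0.05116184196656912 0.10746560626178546
 slope 0.04391603721186142 bar sx 0.0024200854852097103
 blue -0.013986005630141922 0.018807564486449248 0.14590112786935283 0.16594442145281024
```

```bash
python3 -m jog '8 -10 0 -20 1;16 -20 0 -40 1;24 -30 0 -60 1;28.9 -36.8 0 -71.7 1;28.9 -36.8 0 -71.7 1;28.9 -36.8 0 -71.7 1;28.9 -36.8 0 -71.7 1;28.9 -36.8 0 -71.7 1;28.9 -36.8 0 -71.7 1;28.9 -36.8 0 -71.7 1;28.9 -36.8 0 -71.7 1;28.9 -36.8 0 -71.7 1;28.9 -36.8 0 -71.7 1;28.9 -36.8 0 -71.7 1;28.9 -36.8 0 -71.7 1'
```

```text
clock: 1.35
eef_pos: [0.5476, 0.1742, 0.2158]
ee_rot: [-0.0, 0.75, 0.661, -0.0]
ft_force: [0.0, 0.5, 0.2]
opening: 1.0
grip_force: 0.0
```

```bash
python3 -m jog '0 -0.1 -4 0 1;0 -0.1 -8 0 1;0 -0.1 -11 0 1;0 -0.1 -12.3 0 1;0 -0.1 -12.3 0 1;0 -0.1 -12.3 0 0;0 -0.1 -12.3 0 0;0 -0.1 -12.3 0 0;0 -0.1 -12.3 0 0;0 -0.1 -12.3 0 0;0 -0.1 -12.3 0 0;0 -0.1 -12.3 0 0;0 -0.1 -12.3 0 0'
python3 - <<'E'
import numpy as np
u=np.array([np.sin(np.radians(7.35)),np.cos(np.radians(7.35))])
for t in np.linspace(0.03,1.6,14):
    s=118*(np.cos(.03)-np.cos(t));print(round(t,2),(u*s/10).round(2),round(11.8*(np.sin(t)-np.sin(.03)),2))
E
```

```text
clock: 2.43
eef_pos: [0.5483, 0.1721, 0.0931]
ee_rot: [0.0, 0.751, 0.661, 0.0]
ft_force: [0.1, -1.0, 1.1]
opening: -0.006
grip_force: 0.6
0.03 [0. 0.] 0.0
0.15 [0.02 0.13] 1.42
0.27 [0.05 0.42] 2.81
0.39 [0.11 0.88] 4.16
0.51 [0.19 1.5 ] 5.44
0.63 [0.29 2.27] 6.63
0.75 [0.41 3.17] 7.73
0.88 [0.54 4.2 ] 8.71
1.0 [0.69 5.34] 9.55
1.12 [0.85 6.57] 10.25
1.24 [1.02 7.87] 10.8
1.36 [1.19 9.23] 11.18
1.48 [ 1.37 10.63] 11.4
1.6 [ 1.55 12.04] 11.44
```

The fingers shut on nothing, so I'll look.

Run:
```python
from rig import cams
from h import *
T=cams.camera("top");S=cams.camera("scene")
a=cv2.resize(T["frame"][190:310,220:380],(400,300));b=cv2.resize(S["frame"][190:340,260:460],(400,300))
cv2.imwrite("pics/m1.png",np.hstack([a,b])[:,:,::-1])
```

```text
(no output)
```

View pics/m1.png

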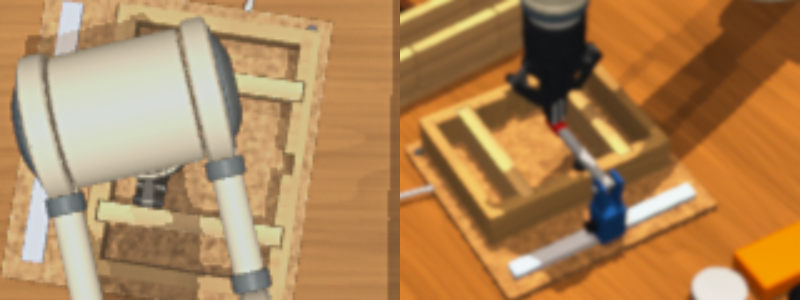

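Run:
```python
from rig import cams,status
from h import *
s=status.read_state();print(s["opening"],s["grip_force"],s["ft_force"],s["eef_pos"])
S=cams.camera("scene");P=cloud(S);H=hsv(S)
cv2.imwrite("pics/m2.png",cv2.resize(S["frame"][210:290,300:400],(800,640)[::1],interpolation=cv2.INTER_CUBIC)[:600,:,::-1])
a=np.radians(-7.35);ex=np.array([np.cos(a),np.sin(a)]);ey=np.array([-ex[1],ex[0]])
d=P[...,:2]-np.array([.5445,.141]);sx=d@ex;sy=d@ey;z=P[...,2]
red=((H[...,0]<8)|(H[...,0]>172))&(H[...,1]>150)&(abs(sx)<.06)&(sy<.1)&(z>.07)
v,u=np.nonzero(red);print(red.sum(),u.min(),u.max(),v.min(),v.max(),sx[red].mean(),np.percentile(sy[red],[2,98]),np.percentile(z[red],[2,50,98]))
bar=(z>.08)&(abs(sx)<.015)&(sy>.06)&(sy<.125)&(H[...,1]<80);t=np.polyfit(sy[bar],z[bar],1);print('bar',np.arctan(-t[0]),z[bar].mean(),sx[bar].mean())
```

```text
-0.002897475882893463 0.48626192241499666 [1.12673431 0.63440733 1.33450851] [0.54834332 0.17204732 0.09313815]
28 334 342 250 256 0.002649041967025073 [0.03008901 0.0501263 ] [0.0975734  0.10719682 0.11431514]
bar -0.8729878437744 0.3632494325418005 0.0013821850326986044
```

View pics/m2.png

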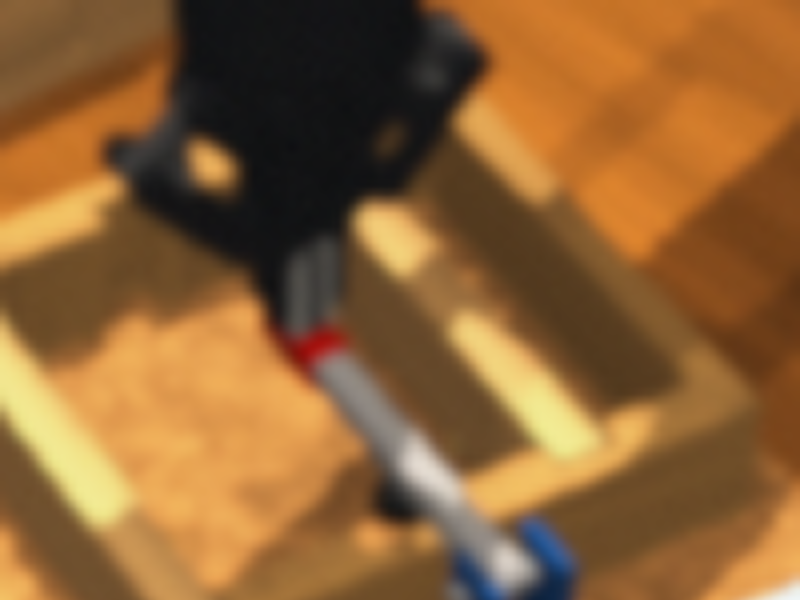

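Run:
```python
from rig import cams,manip
from h import *
print(manip.nose_length)
S=cams.camera("scene");P=cloud(S)
a=np.radians(-7.35);ex=np.array([np.cos(a),np.sin(a)]);ey=np.array([-ex[1],ex[0]])
d=P[...,:2]-np.array([.5445,.141])
for v in range(238,262,2):
    print(v,[(S["frame"][v,u].tolist(),(np.array([d[v,u]@ex,d[v,u]@ey,P[v,u,2]])*1000).round().astype(int).tolist()) for u in (337,339,341)])
```

```text
0.011
238 [([18, 19, 21], [6, 42, 159]), ([21, 21, 22], [-3, 37, 151]), ([25, 25, 25], [-5, 42, 154])]
240 [([29, 29, 30], [8, 45, 156]), ([47, 46, 44], [-2, 37, 145]), ([58, 56, 52], [-8, 38, 142])]
242 [([63, 61, 58], [6, 41, 145]), ([62, 59, 57], [1, 43, 144]), ([67, 64, 60], [-11, 33, 130])]
244 [([78, 76, 71], [7, 44, 141]), ([63, 61, 58], [-1, 40, 134]), ([68, 65, 61], [-9, 36, 127])]
246 [([80, 78, 73], [6, 41, 131]), ([65, 63, 59], [-1, 40, 128]), ([70, 66, 61], [-8, 38, 122])]
248 [([81, 79, 74], [5, 39, 122]), ([65, 62, 59], [0, 41, 122]), ([90, 77, 65], [-62, -51, 13])]
250 [([89, 80, 74], [6, 41, 118]), ([85, 52, 48], [0, 41, 114]), ([114, 63, 48], [-58, -44, 13])]
252 [([127, 46, 41], [4, 38, 107]), ([150, 22, 18], [1, 43, 110]), ([154, 26, 17], [-5, 43, 107])]
254 [([134, 20, 12], [8, 45, 108]), ([160, 48, 43], [5, 49, 110]), ([158, 95, 89], [-2, 47, 105])]
256 [([160, 76, 38], [7, 44, 100]), ([129, 82, 75], [4, 48, 101]), ([141, 130, 123], [2, 54, 106])]
258 [([227, 150, 75], [-34, -26, 11]), ([174, 113, 72], [5, 51, 98]), ([128, 113, 103], [4, 57, 103])]
260 [([240, 176, 90], [-30, -19, 11]), ([235, 171, 90], [-35, -16, 11]), ([176, 128, 87], [7, 62, 101])]
```

```bash
python3 -m jog '0 0.05 0.5 0 0;0 0.1 1 0 0;0 0.15 1.5 0 0;0.05 0.4 2.8 0 0;0.05 0.4 2.8 0 0';  python3 - <<'E'
from rig import cams
from h import *
S=cams.camera("scene");P=cloud(S);H=hsv(S)
a=np.radians(-7.35);ex=np.array([np.cos(a),np.sin(a)]);ey=np.array([-ex[1],ex[0]])
d=P[...,:2]-np.array([.5445,.141]);sx=d@ex;sy=d@ey;z=P[...,2]
red=((H[...,0]<8)|(H[...,0]>172))&(H[...,1]>150)&(abs(sx)<.06)&(sy<.1)&(z>.07)
print(red.sum(),np.percentile(sy[red],[2,98]),np.percentile(z[red],[2,50,98]))
for v in range(238,262,2): print(v,[(S["frame"][v,u].tolist(),(np.array([d[v,u]@ex,d[v,u]@ey,P[v,u,2]])*1000).round().astype(int).tolist()) for u in (337,339,341)])
E
```

```text
clock: 3.05
eef_pos: [0.55, 0.1768, 0.1246]
ee_rot: [0.001, 0.751, 0.661, 0.002]
ft_force: [0.2, 0.2, 1.0]
opening: -0.003
grip_force: 0.0
64 [0.01648426 0.04870369] [0.10181009 0.10728164 0.11241128]
238 [([72, 70, 66], [10, 48, 166]), ([71, 69, 65], [4, 48, 164]), ([71, 69, 64], [-1, 48, 161])]
240 [([74, 72, 68], [8, 45, 156]), ([71, 69, 65], [2, 44, 152]), ([79, 74, 66], [-5, 43, 148])]
242 [([82, 76, 70], [9, 46, 151]), ([76, 71, 65], [2, 44, 145]), ([86, 75, 62], [-2, 47, 146])]
244 [([130, 83, 61], [-60, -69, 14]), ([108, 79, 54], [-62, -61, 20]), ([102, 74, 46], [-62, -51, 28])]
246 [([149, 47, 25], [-7, 19, 107]), ([121, 69, 38], [-63, -63, 10]), ([108, 75, 43], [-65, -56, 15])]
248 [([135, 9, 2], [-9223372036854775808, -9223372036854775808, -9223372036854775808]), ([128, 43, 21], [-8, 27, 106]), ([122, 75, 42], [-61, -49, 15])]
250 [([136, 5, 2], [0, 32, 107]), ([137, 17, 8], [-5, 33, 106]), ([136, 55, 28], [-58, -45, 12])]
252 [([137, 8, 3], [4, 39, 108]), ([155, 6, 1], [1, 43, 110]), ([155, 28, 18], [-5, 42, 106])]
254 [([128, 18, 7], [4, 39, 102]), ([160, 48, 44], [3, 47, 108]), ([158, 95, 89], [-2, 48, 106])]
256 [([160, 77, 39], [9, 47, 103]), ([129, 82, 75], [6, 52, 106]), ([141, 130, 123], [3, 57, 109])]
258 [([228, 151, 76], [-35, -27, 10]), ([175, 114, 73], [4, 49, 96]), ([129, 115, 103], [6, 61, 107])]
260 [([240, 177, 92], [-30, -18, 12]), ([236, 174, 92], [-35, -17, 11]), ([186, 139, 92], [5, 60, 99])]<stdin>:8: RuntimeWarning: invalid value encountered in cast
```

The shut fingertips appear about 28 mm higher than the TCP reading implies. I'll measure the gripper itself in free space, shut and open.

```bash
cat > tip.py <<'E'
from rig import cams,status
from h import *
e=status.read_state()["eef_pos"];S=cams.camera("scene");P=cloud(S)
a=np.radians(-7.35);ex=np.array([np.cos(a),np.sin(a)]);ey=np.array([-ex[1],ex[0]])
d=P[...,:2]-e[:2];sx=d@ex*1000;sy=d@ey*1000;z=(P[...,2]-e[2])*1000
m=(abs(sx)<70)&(abs(sy)<45)&(z>-40)&(z<110)&(P[...,2]>.125)
print(e.round(4))
for x0 in range(-65,66,10):
    k=m&(abs(sx-x0)<5)
    if k.sum()>5: print(x0,k.sum(),'zmin %.0f z2%% %.0f  sy med %.0f'%(z[k].min(),np.percentile(z[k],3),np.median(sy[k])))
v,u=np.nonzero(m);print(u.min(),u.max(),v.min(),v.max())
cv2.imwrite("pics/tip_%d.png"%(1000*status.read_state()["clock"]),cv2.resize(S["frame"][150:260,260:420],(800,550))[:,:,::-1])
E
python3 -m jog '0 0 2 0 0;0 0 5 0 0;0 0 6 0 0;0 0 6 0 0;0 0 6 0 0';python3 tip.py
python3 -m jog '0 0 0 0 1;0 0 0 0 1;0 0 0 0 1;0 0 0 0 1;0 0 0 0 1;0 0 0 0 1;0 0 0 0 1;0 0 0 0 1';python3 tip.py;ls pics
```

```text
clock: 3.52
eef_pos: [0.5491, 0.1762, 0.1811]
ee_rot: [0.0, 0.751, 0.661, 0.001]
ft_force: [-0.0, -0.8, -0.7]
opening: -0.003
grip_force: 0.0
[0.5491 0.1762 0.1811]
-55 32 zmin 91 z2% 93  sy med 9
-45 44 zmin 76 z2% 79  sy med 8
-35 71 zmin 63 z2% 67  sy med 6
-25 34 zmin 58 z2% 61  sy med 9
-15 47 zmin 23 z2% 26  sy med 11
-5 122 zmin 16 z2% 22  sy med 10
5 86 zmin 13 z2% 21  sy med 10
15 131 zmin 21 z2% 27  sy med 7
25 47 zmin 63 z2% 64  sy med 8
35 34 zmin 64 z2% 66  sy med 9
45 45 zmin 77 z2% 78  sy med 9
55 36 zmin 91 z2% 93  sy med 8
65 16 zmin 100 z2% 101  sy med 2
312 362 183 226
clock: 4.23
eef_pos: [0.5488, 0.1761, 0.1811]
ee_rot: [0.0, 0.751, 0.661, 0.0]
ft_force: [-0.9, -0.1, -0.5]
opening: 0.999
grip_force: 0.0
[0.5488 0.1761 0.1811]
-65 63 zmin 74 z2% 76  sy med 9
-55 64 zmin 35 z2% 39  sy med 3
-45 112 zmin 27 z2% 30  sy med 6
-35 26 zmin 42 z2% 42  sy med 14
-25 20 zmin 91 z2% 93  sy med 15
-15 22 zmin 87 z2% 88  sy med 8
-5 26 zmin 86 z2% 88  sy med 9
5 17 zmin 90 z2% 90  sy med 10
15 12 zmin 89 z2% 89  sy med 10
25 33 zmin 87 z2% 88  sy med 14
35 58 zmin 75 z2% 79  sy med 7
45 102 zmin 30 z2% 34  sy med 7
55 86 zmin 34 z2% 36  sy med 5
65 54 zmin 70 z2% 76  sy med 9
308 366 186 228
crop1.png
m1.png
m2.png
scene0.png
tip_3566.png
tip_4283.png
top0.png
```

The whole gripper stands about 27 mm above its reported TCP: the body edge reads +88 instead of +62, and the shut tips +17 instead of −11. x and y agree. I'll correct z by −27 mm and regrasp.

```bash
python3 -m jog '0 -0.35 -4 0 1;0 -0.35 -8 0 1;0 -0.35 -10 0 1;0 -0.35 -11 0 1;0 -0.35 -11.5 0 1;0 -0.35 -11.5 0 1;0 -0.35 -11.5 0 0;0 -0.35 -11.5 0 0;0 -0.35 -11.5 0 0;0 -0.35 -11.5 0 0;0 -0.35 -11.5 0 0;0 -0.35 -11.5 0 0;0 -0.35 -11.5 0 0;0 -0.35 -11.5 0 0'
```

```text
clock: 5.45
eef_pos: [0.5469, 0.173, 0.0666]
ee_rot: [-0.001, 0.751, 0.661, -0.001]
ft_force: [-9.5, -0.3, 4.9]
opening: 0.177
grip_force: 59.0
```

```bash
python3 -m jog '-0.15 0.05 0.7 0 0;-0.13 0.13 1.4 0 0;-0.12 0.25 2.1 0 0;-0.1 0.42 2.8 0 0;-0.07 0.63 3.5 0 0;-0.04 0.88 4.15 0 0;0 1.17 4.8 0 0;0.04 1.5 5.45 0 0;0.09 1.87 6.05 0 0;0.14 2.27 6.65 0 0;0.2 2.7 7.2 0 0;0.26 3.17 7.75 0 0;0.26 3.17 7.75 0 0'
```

```text
clock: 6.53
eef_pos: [0.5512, 0.2056, 0.145]
ee_rot: [-0.0, 0.75, 0.661, 0.001]
ft_force: [-6.8, -0.9, -2.4]
opening: 0.17
grip_force: 59.6
```

```bash
python3 -m jog '0 0.5 0.5 0 0;0.05 1.03 1 0 0;0.12 1.58 1.42 0 0;0.2 2.17 1.82 0 0;0.28 2.78 2.2 0 0;0.36 3.4 2.52 0 0;0.44 4.05 2.82 0 0;0.52 4.7 3.07 0 0;0.6 5.37 3.28 0 0;0.68 6.06 3.45 0 0;0.77 6.76 3.58 0 0;0.86 7.46 3.67 0 0;0.95 8.17 3.71 0 0;1.02 8.7 3.71 0 0;1.02 8.7 3.71 0 0;1.02 8.7 3.71 0 0'
```

```text
clock: 7.87
eef_pos: [0.5623, 0.2921, 0.1817]
ee_rot: [0.0, 0.751, 0.661, 0.001]
ft_force: [2.1, -4.0, -3.5]
opening: 0.17
grip_force: 59.7
```

```bash
python3 -m jog '0 0 0 0 1;0 0 0 0 1;0 0 0 0 1;0 0 0 0 1;0 0 0 0 1;0 0 0 0 1;0 0 3 0 1;0 0 6 0 1;0 0 6 0 1;0 -4 6 0 1;0 -8 6 0 1;0 -12 6 0 1;0 -16 6 0 1;0 -20 6 0 1;0 -24 6 0 1;0 -24 6 0 1';python3 - <<'E'
from rig import cams
from h import *
for n in("top","scene"):
    S=cams.camera(n);P=cloud(S);H=hsv(S)
    a=np.radians(-7.35);ex=np.array([np.cos(a),np.sin(a)]);ey=np.array([-ex[1],ex[0]])
    d=P[...,:2]-np.array([.5445,.141]);sx=d@ex;sy=d@ey;z=P[...,2]
    red=((H[...,0]<8)|(H[...,0]>172))&(H[...,1]>150)&(abs(sx)<.06)&(sy>-.05)&(sy<.2)&(z>.07)
    print(n,red.sum(),sx[red].mean(),np.percentile(sy[red],[2,50,98]),np.percentile(z[red],[2,50,98]))
cv2.imwrite("pics/lever.png",cv2.resize(S["frame"][130:370,200:520],(800,600))[:,:,::-1])
E
```

```text
clock: 9.2
eef_pos: [0.5616, 0.0448, 0.241]
ee_rot: [0.001, 0.753, 0.658, -0.001]
ft_force: [-0.0, -0.2, -0.0]
opening: 1.001
grip_force: 0.0
top 70 -0.0010939039958827012 [0.13146777 0.1377203  0.14602939] [0.20677242 0.23192569 0.23554767]
scene 105 0.0013847716845113006 [0.13208833 0.14493318 0.14975989] [0.20436681 0.22515649 0.237571  ]
```

View pics/lever.png

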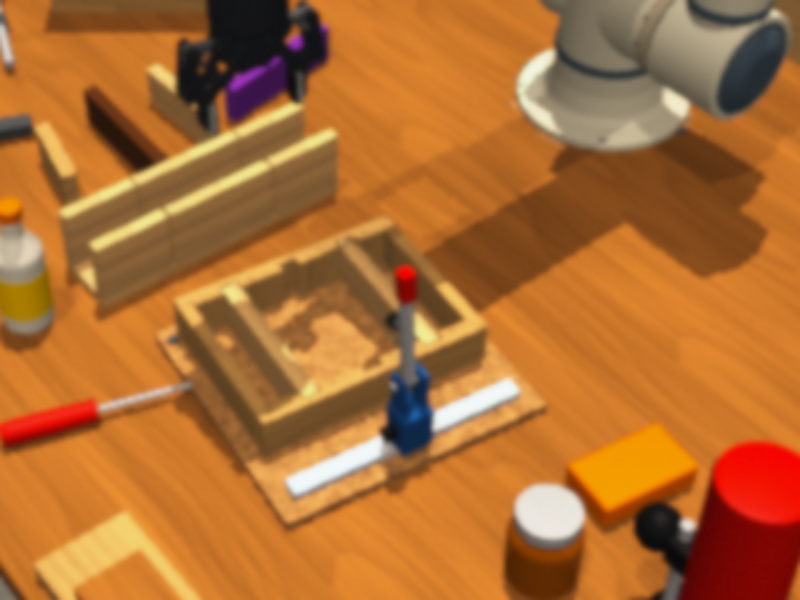

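The arm stands upright, with the red grip at (405,285) and the housing clear; it works out to about 1.5 rad. Next I'll move above the divider.

```bash
python3 -m jog '-0.4 -4 0 1 0.6;-0.8 -8 0 2 0.6;-1.2 -12 0 3 0.6;-1.6 -16 0 4 0.6;-2 -20 0 5 0.6;-2.4 -24 0 5.6 0.6;-2.8 -28 0 5.6 0.6;-2.8 -31.4 0 5.6 0.6;-2.8 -31.4 -2 5.6 0.6;-2.8 -31.4 -4 5.6 0.6;-2.8 -31.4 -6 5.6 0.6;-2.8 -31.4 -8 5.6 0.6;-2.8 -31.4 -8 5.6 0.6;-2.8 -31.4 -8 5.6 0.6'; sed -i 's/-7.35/-1.7/' tip.py; python3 tip.py
python3 - <<'E'
from rig import cams
from h import *
for n in("scene","top"):
    c=cams.camera(n);P=cloud(c);f=c["frame"].astype(int);x,y,z=P[...,0],P[...,1],P[...,2]
    H=hsv(c)
    m=(x>.49)&(x<.58)&(y>-.38)&(y<-.16)&(z>.043)&(z<.058)
    k,l,s,ce=cv2.connectedComponentsWithStats(m.astype(np.uint8))
    for i in range(1,k):
        if s[i,4]>30: print(n,ce[i].round(),rect(P[l==i]))
E
```

```text
clock: 10.47
eef_pos: [0.5337, -0.261, 0.1594]
ee_rot: [-0.001, 0.717, 0.697, -0.0]
ft_force: [-0.2, -0.9, 0.9]
opening: 0.601
grip_force: 0.0
[ 0.5337 -0.261   0.1594]
-65 11 zmin 75 z2% 80  sy med 8
-55 63 zmin 64 z2% 66  sy med 8
-45 47 zmin 59 z2% 64  sy med 3
-35 46 zmin 20 z2% 27  sy med 6
-25 100 zmin 17 z2% 21  sy med 5
-15 27 zmin 85 z2% 86  sy med 12
-5 20 zmin 90 z2% 90  sy med 9
5 15 zmin 87 z2% 89  sy med 9
15 18 zmin 83 z2% 85  sy med 13
25 80 zmin 22 z2% 28  sy med 9
35 110 zmin 18 z2% 24  sy med 5
45 19 zmin 35 z2% 36  sy med 6
55 56 zmin 65 z2% 66  sy med 10
65 34 zmin 79 z2% 80  sy med 6
220 265 110 149
scene [249. 180.] n275 c=(533.1,-271.8) L=182.9 W=23.0 longdir=88.1deg z=50.3 (44.9..55.3)
top [464. 257.] n439 c=(534.0,-251.6) L=141.1 W=18.1 longdir=87.8deg z=48.1 (44.6..51.6)
```

```bash
python3 -m jog '0 -0.8 0 0 0.6;0 -0.8 -3 0 0.6;0 -0.8 -6 0 0.6;0 -0.8 -9 0 0.6;0 -0.8 -12 0 0.6;0 -0.8 -14 0 0.6;0 -0.8 -15 0 0.6;0 -0.8 -15.7 0 0.6;0 -0.8 -15.7 0 0.6;0 -0.8 -15.7 0 0.6'; python3 tip.py | head -1
python3 - <<'E'
from rig import cams
from h import *
c=cams.camera("scene");cv2.imwrite("pics/g.png",cv2.resize(c["frame"][110:230,180:340],(800,600),interpolation=cv2.INTER_CUBIC)[:,:,::-1])
E
```

```text
clock: 11.45
eef_pos: [0.5344, -0.2714, 0.0052]
ee_rot: [0.001, 0.718, 0.696, 0.0]
ft_force: [0.5, 0.5, 1.1]
opening: 0.598
grip_force: 0.0
[ 0.5344 -0.2714  0.0052]Traceback (most recent call last):
  File "tip.py", line 11, in <module>
    v,u=np.nonzero(m);print(u.min(),u.max(),v.min(),v.max())
                            ~~~~~^^
    return umr_minimum(a, axis, None, out, keepdims, initial, where)
ValueError: zero-size array to reduction operation minimum which has no identity
```

View pics/g.png

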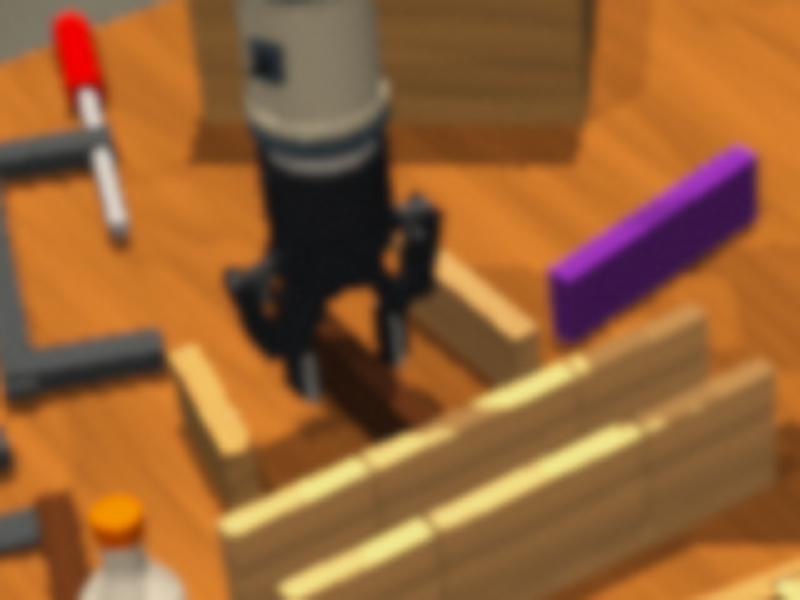

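The fingers at (305,370) and (395,340) straddle the dark divider at (365,370), clear of the pale boards. I'll close and make a small lift.

```bash
python3 -m jog '0 0.1 -0.3 0 0.6;0 0.1 -0.3 0 0;0 0.1 -0.3 0 0;0 0.1 -0.3 0 0;0 0.1 -0.3 0 0;0 0.1 -0.3 0 0;0 0.1 -0.3 0 0;0 0.1 -0.3 0 0'; python3 -m jog '0 0 0.5 0 0;0 0 1.5 0 0;0 0 4 0 0;0 0 8 0 0;0 0 12 0 0;0 0 14 0 0;0 0 14 0 0;0 0 14 0 0'
cat > div.py <<'E'
from rig import cams,status
from h import *
e=status.read_state()["eef_pos"];print(e.round(4))
for n in("scene","top"):
    c=cams.camera(n);P=cloud(c);H=hsv(c);f=c["frame"].astype(int);x,y,z=P[...,0],P[...,1],P[...,2]
    m=(abs(x-e[0])<.06)&(abs(y-e[1])<.12)&(z>e[2]-.06)&(z<e[2]+.055)&(H[...,1]>90)&(H[...,0]<20)&(f[...,0]-f[...,2]>20)&(f.sum(-1)<330)
    k,l,s,ce=cv2.connectedComponentsWithStats(m.astype(np.uint8))
    m=np.isin(l,[i for i in range(1,k) if s[i,4]>15]);Q=P[m];print(n,rect(Q),'z',(np.percentile(Q[:,2],[1,3,97,99])*1000).round(1),'y',(np.percentile(Q[:,1],[1,99])*1000).round(1))
    # top edge and yaw
    b=np.round(Q[:,1],2);
    print(' top z by y',[(int(v*1000),int(np.percentile(Q[b==v,2],95)*1000),int(np.percentile(Q[b==v,2],5)*1000),round(np.median(Q[b==v,0])*1000)) for v in np.unique(b)])
E
python3 div.py
```

```text
clock: 12.22
eef_pos: [0.5338, -0.2698, 0.001]
ee_rot: [0.0, 0.717, 0.697, 0.0]
ft_force: [-0.2, 0.5, 2.1]
opening: 0.199
grip_force: 58.9
clock: 12.88
eef_pos: [0.5342, -0.2701, 0.1428]
ee_rot: [0.002, 0.718, 0.697, 0.001]
ft_force: [-0.4, -0.9, -2.2]
opening: 0.199
grip_force: 58.6
[ 0.5342 -0.2701  0.1428]
scene n456 c=(534.2,-265.4) L=180.8 W=48.3 longdir=79.6deg z=177.8 (145.4..194.3) z [142.3 144.5 195.4 196.6] y [-353.3 -180.3]
 top z by y [(-360, 153, 148, 541), (-350, 193, 146, 539), (-340, 192, 146, 536), (-330, 194, 149, 541), (-320, 191, 144, 543), (-310, 195, 144, 542), (-300, 145, 145, 543), (-290, 192, 143, 528), (-280, 195, 144, 530), (-270, 195, 148, 537), (-260, 194, 143, 541), (-250, 194, 150, 543), (-240, 194, 145, 544), (-230, 193, 147, 544), (-220, 194, 146, 544), (-210, 193, 151, 545), (-200, 194, 148, 545), (-190, 193, 143, 540), (-180, 192, 151, 540)]
top n446 c=(536.1,-224.2) L=88.6 W=19.2 longdir=87.6deg z=186.6 (151.2..190.1) z [141.8 147.  190.7 191.7] y [-266.2 -180.8]
 top z by y [(-270, 189, 184, 533), (-260, 190, 170, 534), (-250, 189, 156, 534), (-240, 190, 147, 534), (-230, 189, 182, 535), (-220, 189, 171, 535), (-210, 190, 158, 535), (-200, 190, 143, 535), (-190, 190, 182, 537), (-180, 188, 143, 537)]
```

```bash
python3 -m jog '0 1 0 0 0;0.1 3 0 0 0;0.2 6 0 0 0;0.3 9 0 0 0;0.4 12 0 -0.5 0;0.5 15 0 -1 0;0.6 18 0 -1.5 0;0.7 21 0 -2 0;0.8 24 0 -2.5 0;0.9 27 0 -3 0;1 30 0 -4 0;1 33 0 -5 0;1 35.5 0 -5.7 0;1 37.5 0 -5.7 0;1 39 0 -5.7 0;1 40.2 0 -5.7 0;1 40.8 0 -5.7 0;1 40.8 0 -5.7 0;1 40.8 0 -5.7 0;1 40.8 0 -5.7 0'; python3 div.py
```

```text
clock: 14.65
eef_pos: [0.5435, 0.1375, 0.1403]
ee_rot: [0.0, 0.752, 0.66, -0.0]
ft_force: [0.9, 0.5, -1.0]
opening: 0.206
grip_force: 58.6
[0.5435 0.1375 0.1403]
scene n571 c=(543.8,150.6) L=152.4 W=45.7 longdir=89.7deg z=178.8 (143.5..192.1) z [139.2 141.9 192.6 193.5] y [ 79.5 225.9]
 top z by y [(70, 142, 142, 546), (80, 192, 141, 544), (90, 190, 141, 546), (100, 189, 139, 548), (120, 190, 173, 533), (130, 194, 143, 540), (140, 191, 142, 546), (150, 191, 144, 553), (160, 192, 149, 555), (170, 191, 145, 557), (180, 192, 143, 558), (190, 192, 150, 559), (200, 190, 144, 561), (210, 191, 147, 562), (220, 190, 143, 559), (230, 192, 145, 552)]
top n27 c=(533.4,54.6) L=18.2 W=6.3 longdir=0.9deg z=187.3 (185.5..189.6) z [173.7 182.  189.8 189.9] y [51.4 57.8]
 top z by y [(50, 189, 177, 534), (60, 189, 185, 534)]
```

```bash
python3 -m jog '0.1 0.15 -1 0 0;0.1 0.15 -2.5 0 0;0.1 0.15 -4 0 0;0.1 0.15 -5.3 0 0;0.1 0.15 -6.2 0 0;0.1 0.15 -6.7 0 0;0.1 0.15 -6.7 0 0;0.1 0.15 -6.7 0 0;0.1 0.15 -6.7 0 0'
cat > fin.py <<'E'
from rig import cams,status
from h import *
print(status.read_state()["eef_pos"].round(4),status.read_state()["ee_rot"].round(4))
a=np.radians(-7.35);ex=np.array([np.cos(a),np.sin(a)]);ey=np.array([-ex[1],ex[0]])
for n in("scene","top"):
    c=cams.camera(n);P=cloud(c);H=hsv(c);f=c["frame"].astype(int)
    d=P[...,:2]-np.array([.5445,.141]);sx=d@ex*1000;sy=d@ey*1000;z=P[...,2]*1000
    m=(abs(sx)<22)&(abs(sy)<105)&(z>68)&(z<135)&(H[...,1]>90)&(H[...,0]<20)&(f[...,0]-f[...,2]>20)
    k,l,s,ce=cv2.connectedComponentsWithStats(m.astype(np.uint8))
    m=np.isin(l,[i for i in range(1,k) if s[i,4]>8])
    print(n,m.sum(),'sy',np.percentile(sy[m],[1,99]).round(1),'z',np.percentile(z[m],[1,4,96,99]).round(1))
    for b in range(-90,91,15):
        k=m&(abs(sy-b)<7.5)
        if k.sum()>3:
            t=k&(z>np.percentile(z[k],99)-9);print('  sy',b,k.sum(),'sx top face %.1f..%.1f mid %.1f'%(*np.percentile(sx[t],[5,95]),sx[t].mean()),'z %.0f..%.0f'%tuple(np.percentile(z[k],[3,97])))
    red=((H[...,0]<8)|(H[...,0]>172))&(H[...,1]>150)&(abs(sx)<60)&(sy>90)&(sy<200)&(z>150);print(' red',sy[red].mean() if red.any() else None)
    if n=="scene":cv2.imwrite("pics/fin.png",cv2.resize(c["frame"][170:320,240:440],(800,600),interpolation=cv2.INTER_CUBIC)[:,:,::-1])
E
python3 fin.py
```

```text
clock: 15.5
eef_pos: [0.5451, 0.1399, 0.0746]
ee_rot: [0.0, 0.751, 0.66, 0.001]
ft_force: [0.1, -0.5, -1.3]
opening: 0.198
grip_force: 58.6
[0.5451 0.1399 0.0746] [4.000e-04 7.513e-01 6.600e-01 7.000e-04]
scene 528 sy [-88.1  88.1] z [ 74.4  77.  127.3 129.6]
  sy -90 12 sx top face 2.2..10.0 mid 6.7 z 112..125
  sy -60 7 sx top face 5.8..11.0 mid 8.2 z 121..126
  sy -45 10 sx top face 9.1..10.7 mid 10.1 z 113..124
  sy -15 13 sx top face -12.7..-6.0 mid -9.1 z 87..133
  sy 0 30 sx top face -5.4..5.8 mid 0.1 z 76..129
  sy 15 63 sx top face -5.7..10.5 mid 1.9 z 77..127
  sy 30 71 sx top face -5.4..11.9 mid 3.2 z 79..127
  sy 45 71 sx top face -5.5..11.6 mid 4.0 z 76..128
  sy 60 78 sx top face -7.0..11.6 mid 2.7 z 78..127
  sy 75 82 sx top face -6.4..12.6 mid 3.6 z 75..126
  sy 90 89 sx top face -4.1..11.3 mid 3.4 z 75..124
 red 142.7786618618828
top 35 sy [-88.1 -78.8] z [116.8 118.5 124.9 125.3]
  sy -90 22 sx top face -5.7..8.7 mid 1.7 z 117..125
  sy -75 13 sx top face -4.6..8.7 mid 2.4 z 119..124
 red 137.78247067929533
```

View pics/fin.png

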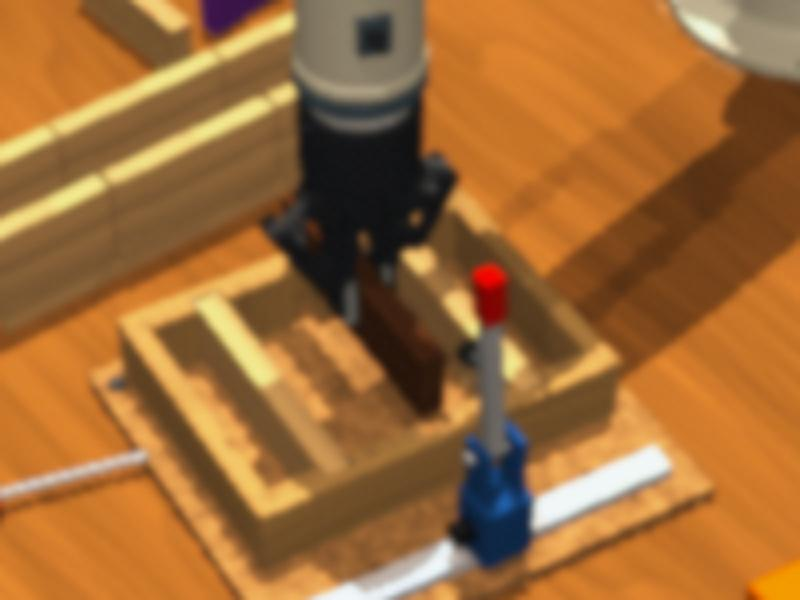

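The divider at (405,350) hangs over the empty housing, level and clear of the upright arm (490,300). It sits about 1.5 mm too far in +x and 1.5 mm high, so I'll trim both.

```bash
python3 -m jog '-0.1 0 -0.1 0 0;-0.15 0 -0.1 0 0;-0.15 0 -0.1 0 0;-0.15 0 -0.1 0 0;-0.15 0 -0.1 0 0;-0.15 0 -0.1 0 0;-0.15 0 -0.1 0 0;-0.15 0 -0.1 0 0'; python3 fin.py
```

```text
clock: 16.27
eef_pos: [0.5431, 0.1398, 0.0726]
ee_rot: [-0.0, 0.751, 0.66, -0.0]
ft_force: [-0.3, -0.2, -1.3]
opening: 0.202
grip_force: 58.6
[0.5431 0.1398 0.0726] [-0.      0.7513  0.66   -0.    ]
scene 523 sy [-85.3  87.4] z [ 72.2  75.7 124.7 126.1]
  sy -90 10 sx top face -0.4..8.8 mid 5.1 z 114..123
  sy -60 5 sx top face 3.0..8.8 mid 5.8 z 116..124
  sy -45 13 sx top face 5.8..8.5 mid 7.6 z 75..125
  sy -15 4 sx top face -7.8..-3.5 mid -5.6 z 74..121
  sy 0 33 sx top face -8.1..3.6 mid -2.6 z 75..125
  sy 15 56 sx top face -5.3..9.1 mid 1.6 z 75..125
  sy 30 73 sx top face -7.5..8.8 mid 1.4 z 77..125
  sy 45 72 sx top face -7.7..10.0 mid -0.3 z 77..125
  sy 60 77 sx top face -6.7..8.7 mid 1.4 z 76..125
  sy 75 89 sx top face -7.2..9.5 mid 1.0 z 73..125
  sy 90 88 sx top face -7.2..9.0 mid 1.2 z 74..121
 red 142.83882552074294
top 36 sy [-88.6 -79.2] z [114.6 116.3 123.2 124. ]
  sy -90 24 sx top face -7.8..8.1 mid -0.2 z 115..124
  sy -75 12 sx top face -6.9..6.7 mid 0.6 z 117..122
 red 137.82198542930604
```

Relative to the jig as each camera sees it, the divider is now centred within about 1 mm in both views, with its lower edge near 72 mm (1 cm over the rim).

```bash
python3 -c "
from rig import manip
print(manip.hand_in())"
```

```text
the job is handed in; nothing more can be done
None
```

The hold-down's arm stands nearly upright (about 1.5 rad), and the gripper is holding the dark divider upright about 1 cm above the rim, its ends centred over the empty middle housing's slots to about 1 mm; the job is handed in.

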